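Swap the mixed-up pH buffer tubes back into their colour-coded stands

TASK

The four pH buffer tubes were put back in the wrong stands; once a cap is off for dipping, only the stand's collar tells which buffer is which, so put every tube into the stand whose collar has the colour of its cap, fully seated and upright. The stands stay where they are, and the tubes have pointed bottoms and cannot stand on the bench, so use the empty stand with the pale grey collar on the way and leave it empty at the end. Keep the tubes upright throughout and do not push the rinse beaker about.

Things in the scene. Friction and masses are not known exactly. Their poses are not given: they have to be found in the camera images.
- tube_red_centre (a point): pH buffer tube with a red screw cap: milky 50 ml tube, 118 mm tall, body 28 mm across, 65 g, tapering over its last 17 mm to an 8 mm tip, so it cannot stand on the bench. The point is its centre, half-way up (59 mm above the tip), z along the tube towards the cap. The ribbed cap, 34 mm across and 16 mm high, is the top of the tube: its middle is 51 mm above this point. Take the tube by its cap from above: when it is seated, the lower half is hidden inside a stand.
- tube_yellow_centre (a point): pH buffer tube with a yellow screw cap: milky 50 ml tube, 118 mm tall, body 28 mm across, 65 g, tapering over its last 17 mm to an 8 mm tip, so it cannot stand on the bench. The point is its centre, half-way up (59 mm above the tip), z along the tube towards the cap. The ribbed cap, 34 mm across and 16 mm high, is the top of the tube: its middle is 51 mm above this point. Take the tube by its cap from above: when it is seated, the lower half is hidden inside a stand.
- tube_green_centre (a point): pH buffer tube with a green screw cap: milky 50 ml tube, 118 mm tall, body 28 mm across, 65 g, tapering over its last 17 mm to an 8 mm tip, so it cannot stand on the bench. The point is its centre, half-way up (59 mm above the tip), z along the tube towards the cap. The ribbed cap, 34 mm across and 16 mm high, is the top of the tube: its middle is 51 mm above this point. Take the tube by its cap from above: when it is seated, the lower half is hidden inside a stand.
- tube_blue_centre (a point): pH buffer tube with a blue screw cap: milky 50 ml tube, 118 mm tall, body 28 mm across, 65 g, tapering over its last 17 mm to an 8 mm tip, so it cannot stand on the bench. The point is its centre, half-way up (59 mm above the tip), z along the tube towards the cap. The ribbed cap, 34 mm across and 16 mm high, is the top of the tube: its middle is 51 mm above this point. Take the tube by its cap from above: when it is seated, the lower half is hidden inside a stand.
- stand_red: aluminium tube stand with a red collar: the place of the red-capped tube. Fixed; base 64 mm; flared collar 55 mm across, rim 74 mm above the bench; its mouth, 47 mm wide, narrows over 10 mm to an upright 32 mm hole. Origin: centre of its underside on the bench, z up the hole's axis. A seated tube has its tip 11, centre 70, cap's middle 121 and top 129 mm above it, and may lean up to 6 degrees.
- stand_yellow: aluminium tube stand with a yellow collar: the place of the yellow-capped tube. Fixed; base 64 mm; flared collar 55 mm across, rim 74 mm above the bench; its mouth, 47 mm wide, narrows over 10 mm to an upright 32 mm hole. Origin: centre of its underside on the bench, z up the hole's axis. A seated tube has its tip 11, centre 70, cap's middle 121 and top 129 mm above it, and may lean up to 6 degrees.
- stand_green: aluminium tube stand with a green collar: the place of the green-capped tube. Fixed; base 64 mm; flared collar 55 mm across, rim 74 mm above the bench; its mouth, 47 mm wide, narrows over 10 mm to an upright 32 mm hole. Origin: centre of its underside on the bench, z up the hole's axis. A seated tube has its tip 11, centre 70, cap's middle 121 and top 129 mm above it, and may lean up to 6 degrees.
- stand_blue: aluminium tube stand with a blue collar: the place of the blue-capped tube. Fixed; base 64 mm; flared collar 55 mm across, rim 74 mm above the bench; its mouth, 47 mm wide, narrows over 10 mm to an upright 32 mm hole. Origin: centre of its underside on the bench, z up the hole's axis. A seated tube has its tip 11, centre 70, cap's middle 121 and top 129 mm above it, and may lean up to 6 degrees.
- stand_spare: aluminium tube stand with a pale grey collar, empty at the start: the spare place. Fixed; base 64 mm; flared collar 55 mm across, rim 74 mm above the bench; its mouth, 47 mm wide, narrows over 10 mm to an upright 32 mm hole. Origin: centre of its underside on the bench, z up the hole's axis. A seated tube has its tip 11, centre 70, cap's middle 121 and top 129 mm above it, and may lean up to 6 degrees.
- rinse_beaker: clear glass rinse beaker, 71 x 76 mm, 90 mm tall, standing to the left of the stands; a bystander. Origin: centre of its underside.
Things that resemble listed ones, but are neither listed nor needed, are in the scene too. What is shaped like the part that bears tube_blue_centre but pink is not meant.

How it is judged:
At the end, for the whole second after the job is handed in: Each of the four tubes stands in the stand of its own colour: centre within 10 mm of the stand's axis, seated to within 7 mm of full depth, within 0.17 rad of upright and at rest (slower than 0.1 m/s); the grey stand is therefore empty (horizontal distance between tube_red_centre and stand_red below 0.01 m and z of tube_red_centre in the frame of stand_red between 0.06 and 0.077 m and angle between each of tube_red_centre, tube_yellow_centre, tube_green_centre, tube_blue_centre's own z axis and vertical below 0.17 rad and linear speed of each of tube_red, tube_yellow, tube_green, tube_blue below 0.1 m/s and horizontal distance between tube_yellow_centre and stand_yellow below 0.01 m and z of tube_yellow_centre in the frame of stand_yellow between 0.06 and 0.077 m and horizontal distance between tube_green_centre and stand_green below 0.01 m and z of tube_green_centre in the frame of stand_green between 0.06 and 0.077 m and horizontal distance between tube_blue_centre and stand_blue below 0.01 m and z of tube_blue_centre in the frame of stand_blue between 0.06 and 0.077 m); the robot touches nothing.
It fails at once if a tube is tipped over (more than 0.7 rad from upright) (angle between any of tube_red_centre, tube_yellow_centre, tube_green_centre, tube_blue_centre's own z axis and vertical above 0.7 rad).
It fails at once if the rinse beaker is pushed more than 30 mm from where it stood (distance of rinse_beaker from where it was at the start of the episode above 0.03 m).
It also fails if it takes over 136 s, if anything falls off the work surface, if the arm or the gripper's body presses on something with over 40 N, if the wrist force passes 120 N, or if a joint passes its speed limit or range.

ROBOT

A 6-joint arm with a two-finger parallel gripper is mounted at the origin on a cart in front of the work surface, level with it; the furniture and walls round the work are solid. World frame = base frame: x ahead of the robot, y to its left, z up, the work surface at z = 0. Lengths are in m, angles in rad, forces in N, time in s.
With the tool pointing down it reaches from about 0.425 to 0.95 m from the base axis. Payload 3.5 kg.
Tool frame: the origin (TCP) lies midway between the tips of the shut fingers; the grasp point (between the pads) lies 19 mm behind it (bot.grip_depth is the distance from the TCP to the grasp point, in m); z points along the fingers, y is the line along which they close (so a half turn about z gives the same grasp; the last joint's range is limited). The gripper opens to 85 mm and grips with 20 to 120 N. Pads are 22 mm wide; open, the fingers measure 114 mm over their backs; the gripper's body (76 mm by 85 mm) begins 54 mm behind the grasp point. The pads swing forward as they close: fully open they stand 13 mm farther back than shut.
Start: joints at [1.146, 0.286, 1.577, -0, 1.279, -0.15], TCP at [0.183, 0.65, 0.231] pointing down, gripper open.
Joint ranges: [-2.77, 2.77], [-0.9, 2.22], [0.21, 2.48], [-1.53, 4.67], [0.24, 2.81], [-2.84, 2.84]. Speed limits (rad/s): [2.79, 2.79, 3.14, 3.14, 3.14, 3.14].

INTERFACE

Orientations are given as a unit quaternion [w, x, y, z].
In Python, from bench import bot gives the robot as it stands.
- The arm moves only by the tool apply_moves, never from a script. Its argument "commands" is a list of rows, each an object with "hand": the finger opening in m, from 0 to 0.0854; "travel": the shift along the world's x, y, z in m, a list of three; "angular": the turn, a rotation vector about the world's x, y, z in degrees, a list of three. In form: [{"hand": hand, "travel": [x, y, z], "angular": [ax, ay, az]}, ...]. A call has 1 to 8 rows; each row shifts and turns the commanded pose from where the row before left it; what a row does not reach is not made up. A row lasts 1/10 s, in which the tool goes at most 50 mm and 8.59 degrees, less where a joint would pass 70% of its speed; a pose out of reach is approached as far as the arm can. A call is refused whole if a number of a shift passes 0.05 or a number of a turn 8.59, either way. A call with a gripper value outside its range is refused whole. The fingers move at their own pace and stop on an object; "squeeze" is the grip in N (left out, the last holds). Time passes only in rows, so rows that do not move let the fingers close. It gives the time, the measured TCP pose, the force, the opening and the grip force at its end, in the units of the state.
- bot.observe(): the state, without advancing time (a new reading comes with each control period).
- bot.read_camera(name): name is "scene" or "top" or "wrist"; returns (picture, depth): 384x512x3 uint8, red, green, blue; 384x512 float32, m along the optical axis (not along the pixel's ray), 0 where there is no reading.
- bot.camera_params(name): a dict with "K" (3x3 intrinsics, pixels), "xyz" and "attitude" of the camera in the world. Camera axes: x right, y down, z forward; pixel columns grow to the right and rows downward; lengths in m; the calibration is good to about 2 mm. A picture is of the moment at which its call begins: read the wrist's pose just before it. camera_params takes no time and is no camera call; for the wrist camera it gives the pose at the moment of the call.
- bot.hand_in(): hands the job in; it is judged then, once.
The state is a dict: "t": time; "joint_pos": joint angles; "qvel": joint speeds; "effort": joint torques, N m; "position": TCP position; "ee_rot": TCP orientation; "contact_force": force on the tool from outside, world axes, zero at the start; "wrist_torque": the same for the moment, N m; "gripper_width": opening from 0.0 (shut) to 1.0 (fully open); "finger_force": force on a finger pad.
Only numpy, scipy, OpenCV 4.12 (cv2) and the standard library are available. Lean on these libraries where they do the work, as an engineer would, in place of code of your own. Each camera call takes 0.05 s, during which the arm holds its last target. There are 200 camera calls.

## Working session

There is one attempt and no reset: what is moved stays moved. The work goes in short steps, Python scripts to look and compute and a tool call to move; the robot and the scene stay as the last step left them, time stands still between calls to the robot, and variables do not carry over. Pictures are saved under pics/ and viewed, at most 14 in all, crops included, and the job is handed in when it is done.

Besides the shell and the picture viewer there is one more tool, called after "Call:" as name(argument=value, ...), one argument or row to a line, values as JSON. apply_moves: Moves the arm, as the interface text tells. Its arguments: {"type":"object","properties":{"commands":{"type":"array","items":{"type":"object","properties":{"hand":{"type":"number"},"travel":{"type":"array","items":{"type":"number"}},"angular":{"type":"array","items":{"type":"number"}}}}},"squeeze":{"type":"number"}},"required":["commands"]}

```bash
mkdir -p pics; cat > h.py <<'E'
import numpy as np, cv2
from bench import bot
from scipy.spatial.transform import Rotation as R
def cam(n):
    p=bot.camera_params(n); q=np.array(p["attitude"],float)
    M=q if q.shape==(3,3) else R.from_quat(q,scalar_first=True).as_matrix()
    return np.array(p["K"]),np.array(p["xyz"]),M
def shot(n,name=None):
    c=cam(n); im,d=bot.read_camera(n)
    if name: cv2.imwrite(f"pics/{name}.png",im[:,:,::-1])
    return im,d,c
def onplane(c,u,v,z):
    K,t,M=c; r=M@np.linalg.solve(K,[u,v,1.]); return t+r*(z-t[2])/r[2]
def cloud(d,c):
    K,t,M=c; v,u=np.indices(d.shape); 
    P=np.stack([(u-K[0,2])/K[0,0]*d,(v-K[1,2])/K[1,1]*d,d],-1)
    return P@M.T+t
E
python3 - <<'E'
from h import *
a=shot("top","top0");b=shot("scene","scene0")
for x in (a,b): print(x[2])
print(bot.observe())
np.savez("s0.npz",top=a[0],topd=a[1],sc=b[0],scd=b[1])
cv2.imwrite("pics/both.png",cv2.resize(np.vstack([a[0],b[0]])[:,:,::-1],(400,600)))
E
```

```text
(array([[454.08171875,   0.        , 253.10319225],
       [  0.        , 454.08171875, 184.67906687],
       [  0.        ,   0.        ,   1.        ]]), array([0.38004239, 0.13630222, 1.00692999]), array([[-0.0230819 , -0.99289028,  0.11677381],
       [-0.99970247,  0.02384464,  0.00513878],
       [-0.00788668, -0.11662046, -0.99314524]]))
(array([[468.27470289,   0.        , 253.84225063],
       [  0.        , 468.27470289, 186.40519511],
       [  0.        ,   0.        ,   1.        ]]), array([ 0.04396014, -0.52250076,  0.67166151]), array([[ 0.84285805, -0.31800359,  0.43412444],
       [-0.53809246, -0.50829154,  0.672381  ],
       [ 0.0068422 , -0.80032083, -0.59953295]]))
{'t': 0.1, 'joint_pos': array([ 1.14600467e+00,  2.87142818e-01,  1.57802796e+00, -7.42032800e-07,
        1.27860482e+00, -1.49998734e-01]), 'qvel': array([-2.62741862e-04, -1.50855999e-03, -5.03956743e-03,  7.90339102e-04,
        8.58736425e-05,  9.13618410e-04]), 'effort': array([ 8.16203155e-04, -4.07298768e+01, -2.93698239e+01, -1.67949206e-04,
        3.49387999e-03,  1.53215296e-05]), 'position': array([0.18288303, 0.64913602, 0.2300431 ]), 'ee_rot': array([-3.09041740e-04,  1.36964389e-01,  9.90575371e-01, -1.04680279e-03]), 'contact_force': array([-0.08953268,  0.22906052, -0.66672715]), 'wrist_torque': array([-0.02355511,  0.02554325, -0.03447166]), 'finger_force': 0.0, 'gripper_width': 0.9997299013337658}
```

View pics/top0.png

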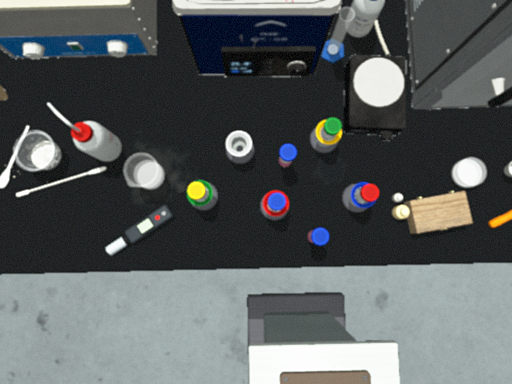

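View pics/scene0.png

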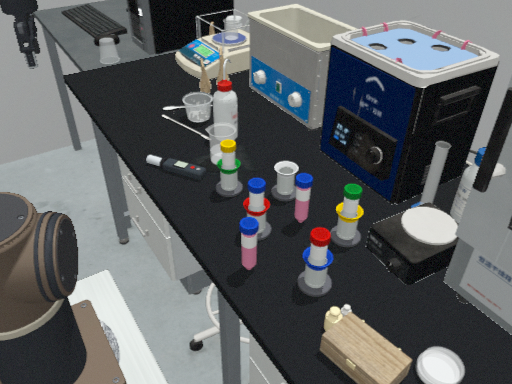

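The top view shows the caps at these pixels: yellow (199,192) in the green stand, blue (277,203) in the red stand, green (333,127) in the yellow stand and red (370,193) in the blue stand. The spare stand is at (238,147). The blue caps at (287,152) and (318,237) are pink decoys. The beaker is at (145,170).

```bash
cat > m.py <<'E'
from h import *
HUE={"red":(-8,8),"yellow":(22,34),"green":(45,80),"blue":(105,130)}
def masks(im):
    hsv=cv2.cvtColor(im,cv2.COLOR_RGB2HSV).astype(int); h=hsv[...,0]; h=np.where(h>165,h-180,h)
    ok=(hsv[...,1]>130)&(hsv[...,2]>70)
    return {k:ok&(h>=a)&(h<=b) for k,(a,b) in HUE.items()}
E
python3 - <<'E'
from m import *
s=np.load("s0.npz")
for n,im,d in (("top",s["top"],s["topd"]),("scene",s["sc"],s["scd"])):
    c=cam(n); P=cloud(d,c)
    for k,m in masks(im).items():
        m=m&(d>0)
        for nm,lo,hi in (("cap",.121,.136),("cap_sm",.085,.121),("collar",.05,.082)):
            mm=(m&(P[...,2]>lo)&(P[...,2]<hi)&(P[...,0]<.8)&(abs(P[...,1])<.4)).astype(np.uint8)
            N,_,st,ce=cv2.connectedComponentsWithStats(mm)
            for i in range(1,N):
                if st[i,4]>25:
                    q=P[_==i]; (u,v),r=cv2.minEnclosingCircle(np.argwhere(_==i)[:,::-1].astype(np.float32))
                    z=np.median(q[:,2]); print(n,k,nm,st[i,4],ce[i].round(0),"circ",onplane(c,u,v,.129 if nm=="cap" else .074).round(4)[:2],"r",round(r,1),"mid",((q.max(0)+q.min(0))/2).round(4), "med z",z.round(3))
    # spare rim and beaker
    mm=((P[...,2]>.064)&(P[...,2]<.084)&(im.min(-1)>110)&(abs(P[...,1])<.35)&(P[...,0]<.75)&(P[...,0]>.35)).astype(np.uint8)
    N,L,st,ce=cv2.connectedComponentsWithStats(mm)
    for i in range(1,N):
        if st[i,4]>60:
            q=P[L==i]; print(n,"pale",st[i],((q.max(0)+q.min(0))/2).round(4),np.ptp(q,axis=0).round(3))
E
```

```text
top red cap 246 [370. 192.] circ [ 0.4628 -0.0848] r 9.1 mid [ 0.4636 -0.0853  0.1276] med z 0.129
top red collar 210 [275. 205.] circ [0.451  0.0953] r 13.0 mid [0.4518 0.0957 0.0721] med z 0.073
top yellow cap 238 [196. 190.] circ [0.476  0.2518] r 8.9 mid [0.4758 0.2516 0.1274] med z 0.129
top yellow collar 177 [327. 134.] circ [ 0.5981 -0.0194] r 12.7 mid [ 0.5977 -0.0194  0.0718] med z 0.073
top green cap 235 [332. 125.] circ [ 0.5969 -0.0187] r 8.8 mid [ 0.5978 -0.0191  0.1278] med z 0.129
top green collar 159 [203. 195.] circ [0.4764 0.2525] r 12.9 mid [0.4762 0.2523 0.072 ] med z 0.073
top blue cap 227 [276. 201.] circ [0.4502 0.0964] r 8.5 mid [0.4504 0.0971 0.1287] med z 0.129
top blue cap_sm 223 [288. 152.] circ [0.5562 0.067 ] r 8.8 mid [0.5486 0.07   0.1122] med z 0.118
top blue cap_sm 233 [320. 236.] circ [0.3814 0.007 ] r 9.2 mid [0.3821 0.0123 0.1129] med z 0.118
top blue collar 175 [360. 196.] circ [ 0.4642 -0.0863] r 13.0 mid [ 0.4639 -0.0842  0.0715] med z 0.073
top pale [ 353   60   52   47 1899] [ 0.7004 -0.1323  0.0711] [0.099 0.11  0.014]
top pale [226 131  26 
[... 1475 characters left out ...]
scene pale [222 158  14  12  78] [0.4758 0.249  0.0739] [0.038 0.024 0.019]
scene pale [274 161  24  17 222] [0.5746 0.1682 0.0707] [0.054 0.056 0.013]
scene pale [296 193  14   9  82] [0.5424 0.063  0.0758] [0.023 0.02  0.016]
scene pale [249 198  16  14 101] [0.4518 0.0913 0.0739] [0.038 0.024 0.019]
scene pale [ 401  206   56   39 1620] [ 0.6985 -0.1286  0.0705] [0.103 0.114 0.013]
scene pale [342 209  16   9  98] [ 0.5956 -0.023   0.0744] [0.033 0.022 0.019]
scene pale [241 238  16  11 102] [0.3769 0.0066 0.0752] [0.027 0.019 0.017]
scene pale [309 255  18  11 127] [ 0.4607 -0.0889  0.074 ] [0.032 0.025 0.02 ]
scene pale [463 268  49  44 507] [ 0.6542 -0.2951  0.074 ] [0.007 0.092 0.02 ]
```

Call:
apply_moves(
  commands=[
    {"travel": [0.0205,-0.0427,0.003],"hand": 0.085},
    {"travel": [0.0205,-0.0427,0.003],"hand": 0.085},
    {"travel": [0.0205,-0.0427,0.003],"hand": 0.085},
    {"travel": [0.0205,-0.0427,0],"hand": 0.085},
    {"travel": [0.0205,-0.0427,0],"hand": 0.085},
    {"travel": [0.0205,-0.0427,0],"hand": 0.085},
    {"travel": [0.0205,-0.0427,0],"hand": 0.085},
    {"travel": [0.0205,-0.0427,0],"hand": 0.085},
  ],
)

```text
$.commands[0]: bad value
```

Call:
apply_moves(
  commands=[
    {"travel": [0.0205,-0.0427,0],"hand": 0.085},
    {"travel": [0.0205,-0.0427,0],"hand": 0.085},
    {"travel": [0.0205,-0.0427,0],"hand": 0.085},
    {"travel": [0.0205,-0.0427,0],"hand": 0.085},
    {"travel": [0.02,-0.0416,0],"hand": 0.085},
    {"travel": [0,0,0],"hand": 0.085},
    {"travel": [0,0,0],"hand": 0.085},
  ],
)

```text
$.commands[0]: bad value
```

```bash
cat > look.py <<'E'
from m import *
import sys
def look(name=None):
    im,d,c=shot("wrist",name); P=cloud(d,c)
    for k,m in masks(im).items():
        for nm,lo,hi in (("cap",.120,.137),("small",.100,.120),("collar",.066,.080)):
            mm=(m&(d>0)&(P[...,2]>lo)&(P[...,2]<hi)).astype(np.uint8)
            N,L,st,ce=cv2.connectedComponentsWithStats(mm)
            for i in range(1,N):
                if st[i,4]>80:
                    q=P[L==i]; e=(st[i,0]<=0 or st[i,1]<=0 or st[i,0]+st[i,2]>=512 or st[i,1]+st[i,3]>=384)
                    print(k,nm,st[i].tolist(),((q.max(0)+q.min(0))/2).round(4),np.ptp(q,axis=0).round(3),"EDGE" if e else "")
    mm=((P[...,2]>.066)&(P[...,2]<.080)&(np.ptp(im.astype(int),axis=-1)<25)&(im.min(-1)>90)).astype(np.uint8)
    N,L,st,ce=cv2.connectedComponentsWithStats(mm)
    for i in range(1,N):
        if st[i,4]>200:
            q=P[L==i]; print("pale",st[i].tolist(),((q.max(0)+q.min(0))/2).round(4),np.ptp(q,axis=0).round(3))
    o=bot.observe(); print(o["t"],o["position"].round(4),o["ee_rot"].round(3),o["gripper_width"],o["finger_force"],o["contact_force"].round(1))
if __name__=="__main__": look(*sys.argv[1:])
E
python3 look.py w1; python3 - <<'E'
from h import *
s=np.load("s0.npz")
for n,d in (("top",s["topd"]),("scene",s["scd"])):
    P=cloud(d,cam(n)); m=(P[...,2]>.14)&(P[...,2]<.8)&(P[...,0]>.4)&(d>0)
    for y in np.arange(-.25,.4,.05):
        q=P[m&(abs(P[...,1]-y)<.025)]
        if len(q): print(n,round(y,2),q[:,0].min().round(3),q[:,2].max().round(3))
E
```

```text
0.15 [0.1829 0.6492 0.2303] [-0.     0.137  0.991 -0.001] 1.0046280100863756 0.0 [ 0.3 -0.9  0.6]
top -0.25 0.583 0.398
top -0.2 0.624 0.423
top -0.1 0.847 0.146
top -0.05 0.791 0.178
top -0.0 0.729 0.317
top 0.05 0.708 0.321
top 0.1 0.726 0.321
top 0.15 0.727 0.322
top 0.2 0.728 0.322
top 0.25 0.747 0.321
top 0.35 0.795 0.253
scene -0.25 0.578 0.432
scene -0.1 0.842 0.173
scene -0.05 0.786 0.264
scene -0.0 0.724 0.322
scene 0.05 0.704 0.397
scene 0.1 0.72 0.392
scene 0.15 0.723 0.38
scene 0.2 0.725 0.368
scene 0.25 0.742 0.356
scene 0.3 1.053 0.344
scene 0.35 0.79 0.332
```

View pics/w1.png

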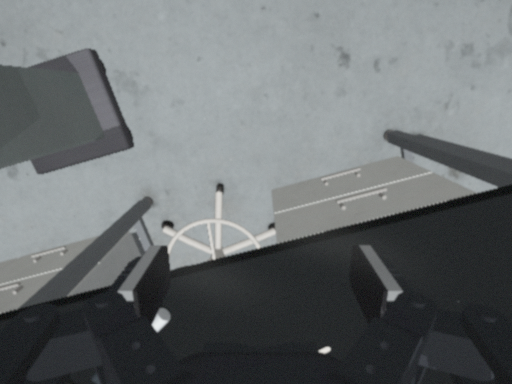

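The moves were refused because the `angular` key was missing. The wrist view shows only the floor and the bench edge so far.

Call:
apply_moves(
  commands=[
    {"hand": 0.085,"travel": [0.0205,-0.0427,0.003],"angular": [0,0,0]},
    {"hand": 0.085,"travel": [0.0205,-0.0427,0.003],"angular": [0,0,0]},
    {"hand": 0.085,"travel": [0.0205,-0.0427,0.003],"angular": [0,0,0]},
    {"hand": 0.085,"travel": [0.0205,-0.0427,0],"angular": [0,0,0]},
    {"hand": 0.085,"travel": [0.0205,-0.0427,0],"angular": [0,0,0]},
    {"hand": 0.085,"travel": [0.0205,-0.0427,0],"angular": [0,0,0]},
    {"hand": 0.085,"travel": [0.0205,-0.0427,0],"angular": [0,0,0]},
    {"hand": 0.085,"travel": [0.0205,-0.0427,0],"angular": [0,0,0]},
  ],
)

```text
t: 0.95
position: [0.3473, 0.3063, 0.2402]
ee_rot: [0.0, 0.137, 0.991, 0.0]
contact_force: [0.4, -0.1, -0.4]
gripper_width: 0.997
finger_force: 0.0
```

Call:
apply_moves(
  commands=[
    {"hand": 0.085,"travel": [0.0205,-0.0427,0],"angular": [0,0,0]},
    {"hand": 0.085,"travel": [0.0205,-0.0427,0],"angular": [0,0,0]},
    {"hand": 0.085,"travel": [0.0205,-0.0427,0],"angular": [0,0,0]},
    {"hand": 0.085,"travel": [0.0205,-0.0427,0],"angular": [0,0,0]},
    {"hand": 0.085,"travel": [0.02,-0.0416,0],"angular": [0,0,0]},
    {"hand": 0.085,"travel": [0,0,0],"angular": [0,0,0]},
    {"hand": 0.085,"travel": [0,0,0],"angular": [0,0,0]},
  ],
)

```text
t: 1.65
position: [0.4491, 0.095, 0.24]
ee_rot: [-0.001, 0.138, 0.99, 0.0]
contact_force: [-0.3, -0.6, 0.1]
gripper_width: 0.995
finger_force: 0.0
```

```bash
python3 look.py w2
```

```text
red cap [55, 229, 43, 37, 1164] [ 0.4604 -0.085   0.1254] [0.034 0.035 0.011] 
red small [71, 227, 29, 29, 121] [ 0.4595 -0.0769  0.1169] [0.031 0.018 0.006] 
red collar [234, 145, 53, 39, 682] [0.4452 0.0962 0.0714] [0.045 0.053 0.01 ] 
yellow cap [423, 141, 46, 42, 1464] [0.4732 0.2524 0.1255] [0.035 0.035 0.011] 
yellow collar [179, 292, 45, 36, 472] [ 0.5945 -0.0188  0.0709] [0.052 0.053 0.01 ] 
green cap [176, 327, 34, 31, 702] [ 0.5915 -0.0185  0.1253] [0.029 0.034 0.01 ] 
green small [180, 325, 31, 14, 84] [ 0.5892 -0.0155  0.1171] [0.022 0.028 0.006] 
green collar [391, 125, 52, 53, 709] [0.474  0.2523 0.072 ] [0.053 0.052 0.01 ] 
blue cap [241, 164, 39, 40, 1202] [0.4482 0.096  0.1259] [0.034 0.034 0.011] 
blue small [124, 110, 44, 42, 1403] [0.3788 0.0138 0.1118] [0.035 0.034 0.016] 
blue small [245, 260, 36, 35, 985] [0.5461 0.0706 0.1123] [0.035 0.035 0.015] 
blue collar [77, 203, 51, 45, 612] [ 0.4608 -0.0851  0.0711] [0.053 0.053 0.01 ] 
pale [501, 148, 11, 42, 307] [0.5217 0.3437 0.0729] [0.045 0.012 0.014]
pale [331, 237, 48, 42, 513] [0.5738 0.1696 0.0711] [0.05  0.053 0.01 ]
1.7 [0.4487 0.0959 0.2399] [-0.001  0.137  0.991  0.   ] 0.994767023196689 0.0 [ 0.3  0.1 -0.6]
```

View pics/w2.png

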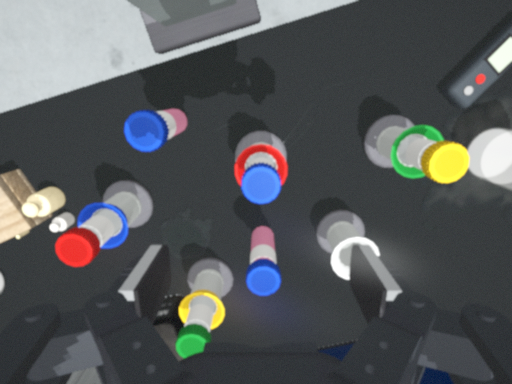

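The wrist view shows blue (262,183) in the red collar, red (77,246), yellow (445,162), green (193,340), and the spare collar at (355,258). The positions agree with the fixed cameras to 2–3 mm, so I'm grasping blue.

Call:
apply_moves(
  commands=[
    {"hand": 0.085,"travel": [0,0.0,-0.045],"angular": [0,0,0]},
    {"hand": 0.085,"travel": [0,0,-0.045],"angular": [0,0,0]},
    {"hand": 0.085,"travel": [0,0,-0.03],"angular": [0,0,0]},
    {"hand": 0.085,"travel": [0,0,-0.019],"angular": [0,0,0]},
    {"hand": 0.085,"travel": [0,0,0],"angular": [0,0,0]},
    {"hand": 0.02,"travel": [0,0,0],"angular": [0,0,0]},
    {"hand": 0.02,"travel": [0,0,0],"angular": [0,0,0]},
    {"hand": 0.02,"travel": [0,0,0],"angular": [0,0,0]},
  ],
  squeeze=40,
)

```text
t: 2.5
position: [0.4503, 0.096, 0.1031]
ee_rot: [0.002, 0.137, 0.991, 0.0]
contact_force: [-0.8, 0.3, 0.5]
gripper_width: 0.508
finger_force: 0.0
```

Call:
apply_moves(
  commands=[
    {"hand": 0.02,"travel": [0,0,0],"angular": [0,0,0]},
    {"hand": 0.02,"travel": [0,0,0],"angular": [0,0,0]},
    {"hand": 0.02,"travel": [0,0,0],"angular": [0,0,0]},
    {"hand": 0.02,"travel": [0,0,0],"angular": [0,0,0]},
  ],
)

```text
t: 2.9
position: [0.4503, 0.0956, 0.1026]
ee_rot: [0.001, 0.137, 0.991, 0.0]
contact_force: [0.2, -0.1, 5.6]
gripper_width: 0.385
finger_force: 39.5
```

Call:
apply_moves(
  commands=[
    {"hand": 0.02,"travel": [0,0,0.02],"angular": [0,0,0]},
    {"hand": 0.02,"travel": [0,0,0.04],"angular": [0,0,0]},
    {"hand": 0.02,"travel": [0,0,0.04],"angular": [0,0,0]},
    {"hand": 0.02,"travel": [0,0,0.04],"angular": [0,0,0]},
    {"hand": 0.02,"travel": [0,0,0],"angular": [0,0,0]},
    {"hand": 0.02,"travel": [0,0,0],"angular": [0,0,0]},
  ],
)

```text
t: 3.5
position: [0.4492, 0.0956, 0.2416]
ee_rot: [0.001, 0.137, 0.991, 0.0]
contact_force: [-0.9, 0.5, -0.5]
gripper_width: 0.379
finger_force: 40.2
```

Call:
apply_moves(
  commands=[
    {"hand": 0.02,"travel": [0.0252,0.0148,0],"angular": [0,0,0]},
    {"hand": 0.02,"travel": [0.0252,0.0148,0],"angular": [0,0,0]},
    {"hand": 0.02,"travel": [0.0252,0.0148,0],"angular": [0,0,0]},
    {"hand": 0.02,"travel": [0.0252,0.0148,0],"angular": [0,0,0]},
    {"hand": 0.02,"travel": [0.0252,0.0148,0],"angular": [0,0,0]},
    {"hand": 0.02,"travel": [0,0,0],"angular": [0,0,0]},
    {"hand": 0.02,"travel": [0,0,0],"angular": [0,0,0]},
  ],
)

```text
t: 4.2
position: [0.5738, 0.1696, 0.238]
ee_rot: [-0.003, 0.137, 0.991, -0.001]
contact_force: [0.6, -1.1, 0.4]
gripper_width: 0.383
finger_force: 40.2
```

```bash
cat > chk.py <<'E'
from m import *
import sys
a=shot("top");b=shot("scene")
cv2.imwrite(f"pics/{sys.argv[1]}.png",np.hstack([a[0][90:290,120:420],b[0][120:320,170:420]])[:,:,::-1])
o=bot.observe();print(o["position"],o["gripper_width"],o["contact_force"].round(1))
E
python3 chk.py c1
```

```text
[0.57372846 0.1692467  0.23941658] 0.38071414764767186 [-0.1  0.8 -0.6]
```

View pics/c1.png

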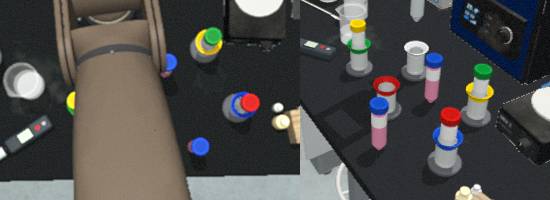

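The red stand is now empty, and the blue tube hangs upright over the spare stand (scene crop 417,10). Lowering it.

Call:
apply_moves(
  commands=[
    {"hand": 0.02,"travel": [0.001,0,-0.03],"angular": [0,0,0]},
    {"hand": 0.02,"travel": [0,0,-0.03],"angular": [0,0,0]},
    {"hand": 0.02,"travel": [0,0,-0.02],"angular": [0,0,0]},
    {"hand": 0.02,"travel": [0,0,-0.02],"angular": [0,0,0]},
    {"hand": 0.02,"travel": [0,0,-0.015],"angular": [0,0,0]},
    {"hand": 0.02,"travel": [0,0,-0.015],"angular": [0,0,0]},
    {"hand": 0.02,"travel": [0,0,-0.005],"angular": [0,0,0]},
    {"hand": 0.02,"travel": [0,0,0],"angular": [0,0,0]},
  ],
)

```text
t: 5.1
position: [0.5757, 0.1695, 0.1056]
ee_rot: [-0.001, 0.137, 0.991, -0.0]
contact_force: [1.0, 0.5, -0.8]
gripper_width: 0.385
finger_force: 40.2
```

Call:
apply_moves(
  commands=[
    {"hand": 0.02,"travel": [0,0,-0.002],"angular": [0,0,0]},
    {"hand": 0.085,"travel": [0,0,0],"angular": [0,0,0]},
    {"hand": 0.085,"travel": [0,0,0],"angular": [0,0,0]},
    {"hand": 0.085,"travel": [0,0,0],"angular": [0,0,0]},
    {"hand": 0.085,"travel": [0,0,0],"angular": [0,0,0]},
    {"hand": 0.085,"travel": [0,0,0.045],"angular": [0,0,0]},
    {"hand": 0.085,"travel": [0,0,0.045],"angular": [0,0,0]},
    {"hand": 0.085,"travel": [0,0,0.045],"angular": [0,0,0]},
  ],
)

```text
t: 5.9
position: [0.5758, 0.1696, 0.2406]
ee_rot: [-0.0, 0.137, 0.991, -0.0]
contact_force: [1.7, -0.2, 0.2]
gripper_width: 0.994
finger_force: 0.0
```

Call:
apply_moves(
  commands=[
    {"hand": 0.085,"travel": [-0.0163,-0.0364,0],"angular": [0,0,0]},
    {"hand": 0.085,"travel": [-0.0163,-0.0364,0],"angular": [0,0,0]},
    {"hand": 0.085,"travel": [-0.0163,-0.0364,0],"angular": [0,0,0]},
    {"hand": 0.085,"travel": [-0.0163,-0.0364,0],"angular": [0,0,0]},
    {"hand": 0.085,"travel": [-0.0163,-0.0364,0],"angular": [0,0,0]},
    {"hand": 0.085,"travel": [-0.0163,-0.0364,0],"angular": [0,0,0]},
    {"hand": 0.085,"travel": [-0.0163,-0.0364,0],"angular": [0,0,0]},
    {"hand": 0.085,"travel": [0,0,0],"angular": [0,0,0]},
  ],
)

```text
t: 6.7
position: [0.4607, -0.0884, 0.2396]
ee_rot: [0.0, 0.14, 0.99, -0.001]
contact_force: [-0.1, 0.8, 0.1]
gripper_width: 0.995
finger_force: 0.0
```

```bash
python3 look.py; python3 chk.py c2
```

```text
red cap [243, 164, 40, 40, 1193] [ 0.4607 -0.0861  0.1256] [0.035 0.034 0.011] 
red collar [413, 78, 57, 58, 1434] [0.4488 0.0966 0.0715] [0.054 0.054 0.011] 
yellow collar [328, 245, 24, 41, 316] [ 0.5941 -0.0303  0.0716] [0.051 0.031 0.01 ] 
green cap [347, 286, 13, 23, 115] [ 0.5962 -0.0329  0.125 ] [0.022 0.007 0.01 ] 
blue small [332, 28, 45, 49, 1619] [0.3788 0.013  0.1122] [0.034 0.034 0.015] 
blue small [426, 201, 43, 38, 1232] [0.5464 0.0697 0.1124] [0.035 0.034 0.015] 
blue collar [237, 145, 52, 41, 676] [ 0.458  -0.0854  0.0714] [0.045 0.053 0.01 ] 
pale [498, 188, 14, 41, 251] [0.5756 0.1529 0.0711] [0.046 0.021 0.01 ]
pale [241, 320, 81, 32, 1463] [ 0.6771 -0.1251  0.0702] [0.058 0.095 0.008]
pale [170, 340, 34, 15, 262] [ 0.6555 -0.2404  0.073 ] [0.006 0.044 0.014]
6.75 [ 0.4614 -0.0868  0.2397] [ 0.     0.139  0.99  -0.   ] 0.9991171051841174 0.0 [1.7 0.4 0.4]
[ 0.46209125 -0.08508425  0.23952362] 0.9963205890457142 [-0.1  0.3  0.5]
```

View pics/c2.png

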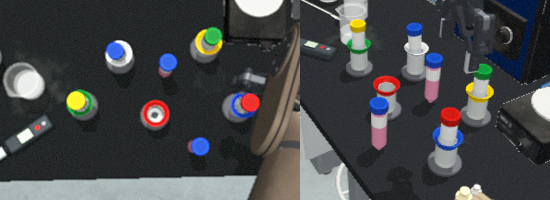

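Blue sits in the spare stand, level with the others (crop 415,35). Taking red next.

Call:
apply_moves(
  commands=[
    {"hand": 0.085,"travel": [-0.0005,-0.0005,-0.045],"angular": [0,0,0]},
    {"hand": 0.085,"travel": [0,0,-0.045],"angular": [0,0,0]},
    {"hand": 0.085,"travel": [0,0,-0.03],"angular": [0,0,0]},
    {"hand": 0.085,"travel": [0,0,-0.017],"angular": [0,0,0]},
    {"hand": 0.085,"travel": [0,0,0],"angular": [0,0,0]},
    {"hand": 0.02,"travel": [0,0,0],"angular": [0,0,0]},
    {"hand": 0.02,"travel": [0,0,0],"angular": [0,0,0]},
    {"hand": 0.02,"travel": [0,0,0],"angular": [0,0,0]},
  ],
)

```text
t: 7.65
position: [0.4628, -0.0858, 0.104]
ee_rot: [0.002, 0.137, 0.991, -0.0]
contact_force: [1.0, 0.2, -0.0]
gripper_width: 0.503
finger_force: 0.0
```

Call:
apply_moves(
  commands=[
    {"hand": 0.02,"travel": [0,0,0],"angular": [0,0,0]},
    {"hand": 0.02,"travel": [0,0,0],"angular": [0,0,0]},
    {"hand": 0.02,"travel": [0,0,0],"angular": [0,0,0]},
    {"hand": 0.02,"travel": [0,0,0.02],"angular": [0,0,0]},
    {"hand": 0.02,"travel": [0,0,0.04],"angular": [0,0,0]},
    {"hand": 0.02,"travel": [0,0,0.04],"angular": [0,0,0]},
    {"hand": 0.02,"travel": [0,0,0.038],"angular": [0,0,0]},
    {"hand": 0.02,"travel": [0,0,0],"angular": [0,0,0]},
  ],
)

```text
t: 8.45
position: [0.4643, -0.0869, 0.2466]
ee_rot: [0.006, 0.137, 0.991, -0.002]
contact_force: [0.7, -0.4, 0.4]
gripper_width: 0.383
finger_force: 40.0
```

Call:
apply_moves(
  commands=[
    {"hand": 0.02,"travel": [-0.002,0.0302,0],"angular": [0,0,0]},
    {"hand": 0.02,"travel": [-0.002,0.0302,0],"angular": [0,0,0]},
    {"hand": 0.02,"travel": [-0.002,0.0302,0],"angular": [0,0,0]},
    {"hand": 0.02,"travel": [-0.002,0.0302,0],"angular": [0,0,0]},
    {"hand": 0.02,"travel": [-0.002,0.0302,0],"angular": [0,0,0]},
    {"hand": 0.02,"travel": [-0.002,0.0302,0],"angular": [0,0,0]},
    {"hand": 0.02,"travel": [0,0,0],"angular": [0,0,0]},
    {"hand": 0.02,"travel": [0,0,0],"angular": [0,0,0]},
  ],
)

```text
t: 9.25
position: [0.4488, 0.0958, 0.2391]
ee_rot: [-0.001, 0.136, 0.991, -0.0]
contact_force: [0.2, -0.4, -1.3]
gripper_width: 0.382
finger_force: 40.1
```

Call:
apply_moves(
  commands=[
    {"hand": 0.02,"travel": [0,0,-0.03],"angular": [0,0,0]},
    {"hand": 0.02,"travel": [0,0,-0.03],"angular": [0,0,0]},
    {"hand": 0.02,"travel": [0,0,-0.02],"angular": [0,0,0]},
    {"hand": 0.02,"travel": [0,0,-0.02],"angular": [0,0,0]},
    {"hand": 0.02,"travel": [0,0,-0.015],"angular": [0,0,0]},
    {"hand": 0.02,"travel": [0,0,-0.015],"angular": [0,0,0]},
    {"hand": 0.02,"travel": [0,0,-0.005],"angular": [0,0,0]},
    {"hand": 0.02,"travel": [0,0,0],"angular": [0,0,0]},
  ],
)

```text
t: 10.05
position: [0.4495, 0.0946, 0.1049]
ee_rot: [-0.0, 0.138, 0.99, -0.0]
contact_force: [0.1, -0.3, -0.0]
gripper_width: 0.379
finger_force: 40.1
```

Call:
apply_moves(
  commands=[
    {"hand": 0.02,"travel": [0,0,-0.001],"angular": [0,0,0]},
    {"hand": 0.085,"travel": [0,0,0],"angular": [0,0,0]},
    {"hand": 0.085,"travel": [0,0,0],"angular": [0,0,0]},
    {"hand": 0.085,"travel": [0,0,0],"angular": [0,0,0]},
    {"hand": 0.085,"travel": [0,0,0],"angular": [0,0,0]},
    {"hand": 0.085,"travel": [0,0,0.045],"angular": [0,0,0]},
    {"hand": 0.085,"travel": [0,0,0.045],"angular": [0,0,0]},
    {"hand": 0.085,"travel": [0,0,0.045],"angular": [0,0,0]},
  ],
)

```text
t: 10.85
position: [0.449, 0.0957, 0.2407]
ee_rot: [-0.0, 0.137, 0.991, -0.0]
contact_force: [0.7, -0.5, 0.4]
gripper_width: 0.994
finger_force: 0.0
```

Call:
apply_moves(
  commands=[
    {"hand": 0.085,"travel": [0.0317,0.0184,0],"angular": [0,0,0]},
    {"hand": 0.085,"travel": [0.0317,0.0184,0],"angular": [0,0,0]},
    {"hand": 0.085,"travel": [0.0317,0.0184,0],"angular": [0,0,0]},
    {"hand": 0.085,"travel": [0.0317,0.0184,0],"angular": [0,0,0]},
    {"hand": 0.085,"travel": [0,0,0],"angular": [0,0,0]},
    {"hand": 0.085,"travel": [0,0,0],"angular": [0,0,0]},
    {"hand": 0.085,"travel": [0,0,0],"angular": [0,0,0]},
  ],
)

```text
t: 11.55
position: [0.5756, 0.1689, 0.2392]
ee_rot: [-0.0, 0.137, 0.991, -0.0]
contact_force: [-0.3, 0.7, 0.1]
gripper_width: 0.996
finger_force: 0.0
```

```bash
python3 look.py; python3 chk.py c3
```

```text
red cap [98, 23, 50, 51, 1887] [0.4431 0.0982 0.1259] [0.035 0.035 0.012] 
red collar [120, 31, 55, 63, 969] [0.4488 0.0959 0.0712] [0.053 0.053 0.01 ] 
yellow cap [307, 3, 48, 53, 1920] [0.4733 0.2531 0.1258] [0.035 0.035 0.012] 
yellow collar [74, 210, 50, 46, 612] [ 0.5955 -0.0185  0.0711] [0.053 0.053 0.01 ] 
green cap [51, 238, 42, 37, 1145] [ 0.5945 -0.0185  0.1251] [0.034 0.035 0.01 ] 
green small [67, 237, 28, 27, 102] [ 0.5934 -0.0102  0.117 ] [0.031 0.018 0.006] 
green collar [289, 9, 56, 64, 898] [0.4736 0.2501 0.0715] [0.053 0.047 0.01 ] 
blue cap [246, 159, 39, 39, 1167] [0.5709 0.1753 0.1265] [0.034 0.031 0.009] 
blue cap [331, 322, 36, 20, 421] [0.7463 0.2152 0.1285] [0.003 0.037 0.017] 
blue small [0, 0, 23, 23, 466] [0.3908 0.0166 0.1115] [0.012 0.026 0.017] EDGE
blue small [125, 160, 42, 40, 1258] [0.547  0.0711 0.112 ] [0.035 0.034 0.016] 
blue small [292, 301, 18, 10, 115] [0.7204 0.1731 0.107 ] [0.004 0.019 0.012] 
blue small [327, 309, 39, 21, 479] [0.7465 0.2154 0.11  ] [0.004 0.036 0.02 ] 
blue collar [0, 118, 8, 34, 136] [ 0.471  -0.0672  0.0708] [0.029 0.018 0.01 ] EDGE
blue collar [322, 289, 32, 15, 247] [0.7464 0.2157 0.073 ] [0.003 0.036 0.014] 
pale [27, 0, 22, 28, 262] [0.3838 0.0179 0.0736] [0.019 0.021 0.013]
pale [451, 22, 43, 72, 806] [0.5233 0.3848 0.073 ] [0.061 0.035 0.014]
pale [416, 26, 26, 70, 434] [0.5218 0.3515 0.073 ] [0.06  0.027 0.014]
pale [235, 145, 52, 49, 761] [0.5728 0.1698 0.073 ] [0.047 0.053 0.014]
pale [8, 292, 75, 31, 869] [ 0.6649 -0.1281  0.07  ] [0.033 0.093 0.008]
11.6 [0.5755 0.1688 0.2395] [-0.     0.137  0.991 -0.   ] 0.9941422909570514 0.0 [-0.8 -0.1 -0.2]
[0.5756762  0.16874679 0.23978691] 0.9945787453372049 [-0.7 -0.3  0.3]
```

View pics/c3.png

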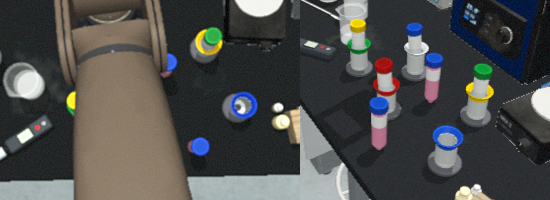

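Red is seated in its stand with a small lean: the cap is 6 mm off the axis, which is allowed. Blue leans about 7 mm in the spare stand, so I shift slightly to meet its cap.

Call:
apply_moves(
  commands=[
    {"hand": 0.085,"travel": [-0.004,0.004,-0.045],"angular": [0,0,0]},
    {"hand": 0.085,"travel": [0,0,-0.045],"angular": [0,0,0]},
    {"hand": 0.085,"travel": [0,0,-0.03],"angular": [0,0,0]},
    {"hand": 0.085,"travel": [0,0,-0.017],"angular": [0,0,0]},
    {"hand": 0.085,"travel": [0,0,0],"angular": [0,0,0]},
    {"hand": 0.02,"travel": [0,0,0],"angular": [0,0,0]},
    {"hand": 0.02,"travel": [0,0,0],"angular": [0,0,0]},
    {"hand": 0.02,"travel": [0,0,0],"angular": [0,0,0]},
  ],
)

```text
t: 12.5
position: [0.5735, 0.1733, 0.1045]
ee_rot: [0.002, 0.137, 0.991, 0.0]
contact_force: [0.2, 1.0, 0.1]
gripper_width: 0.511
finger_force: 0.0
```

Call:
apply_moves(
  commands=[
    {"hand": 0.02,"travel": [0,0,0],"angular": [0,0,0]},
    {"hand": 0.02,"travel": [0,0,0],"angular": [0,0,0]},
    {"hand": 0.02,"travel": [0,0,0],"angular": [0,0,0]},
    {"hand": 0.02,"travel": [0,0,0.02],"angular": [0,0,0]},
    {"hand": 0.02,"travel": [0,0,0.04],"angular": [0,0,0]},
    {"hand": 0.02,"travel": [0,0,0.04],"angular": [0,0,0]},
    {"hand": 0.02,"travel": [0,0,0.038],"angular": [0,0,0]},
    {"hand": 0.02,"travel": [0,0,0],"angular": [0,0,0]},
  ],
)

```text
t: 13.3
position: [0.5753, 0.1737, 0.2474]
ee_rot: [0.006, 0.137, 0.991, 0.002]
contact_force: [0.4, 0.5, -0.5]
gripper_width: 0.386
finger_force: 40.7
```

```bash
python3 - <<'E'
from h import *
im,d,c=shot("scene","c4"); P=cloud(d,c)
b=im
o=bot.observe(); print(o["position"],o["ee_rot"],o["contact_force"])
m=(d>0)&(np.hypot(P[...,0]-.572,P[...,1]-.17)<.045)&(P[...,2]>.135)
for lo in np.arange(.14,.29,.01):
    q=P[m&(P[...,2]>lo)&(P[...,2]<lo+.01)]
    if len(q)>5: print(lo.round(2),len(q),((q.max(0)+q.min(0))/2).round(4),np.ptp(q,axis=0).round(3))
cv2.imwrite("pics/c4.png",cv2.resize(im[60:220,220:360,::-1],None,fx=3,fy=3))
E
```

```text
[0.5738315  0.17344906 0.24374686] [3.09158782e-03 1.36896333e-01 9.90580188e-01 8.52832212e-04] [-0.60131228  0.42918997 -1.34956395]
0.15 7 [0.5761 0.1648 0.1574] [0.006 0.006 0.005]
0.16 22 [0.5747 0.1629 0.1654] [0.018 0.014 0.009]
0.17 46 [0.5749 0.1642 0.1755] [0.023 0.022 0.009]
0.18 56 [0.5738 0.1638 0.1851] [0.024 0.019 0.01 ]
0.19 55 [0.574  0.1636 0.195 ] [0.024 0.019 0.01 ]
0.2 56 [0.573  0.1655 0.2049] [0.025 0.021 0.009]
0.21 61 [0.5742 0.1664 0.2149] [0.028 0.02  0.01 ]
0.22 59 [0.5717 0.1646 0.225 ] [0.026 0.02  0.01 ]
0.23 67 [0.5717 0.1686 0.235 ] [0.028 0.023 0.01 ]
0.24 45 [0.5689 0.1662 0.2448] [0.021 0.033 0.01 ]
0.25 64 [0.5662 0.1602 0.255 ] [0.023 0.034 0.01 ]
0.26 89 [0.5658 0.1686 0.265 ] [0.022 0.053 0.01 ]
0.27 119 [0.566  0.168  0.2749] [0.025 0.056 0.01 ]
0.28 77 [0.5671 0.1709 0.2847] [0.023 0.06  0.009]
```

View pics/c4.png

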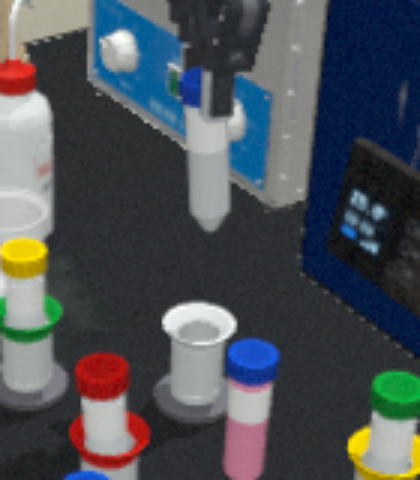

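The blue tube hangs nearly upright (tip at 209,228 in the crop). Moving it to the blue stand.

Call:
apply_moves(
  commands=[
    {"hand": 0.02,"travel": [-0.0161,-0.0369,0],"angular": [0,0,0]},
    {"hand": 0.02,"travel": [-0.0161,-0.0369,0],"angular": [0,0,0]},
    {"hand": 0.02,"travel": [-0.0161,-0.0369,0],"angular": [0,0,0]},
    {"hand": 0.02,"travel": [-0.0161,-0.0369,0],"angular": [0,0,0]},
    {"hand": 0.02,"travel": [-0.0161,-0.0369,0],"angular": [0,0,0]},
    {"hand": 0.02,"travel": [-0.0161,-0.0369,0],"angular": [0,0,0]},
    {"hand": 0.02,"travel": [-0.0161,-0.0369,0],"angular": [0,0,0]},
    {"hand": 0.02,"travel": [0,0,0],"angular": [0,0,0]},
  ],
)

```text
t: 14.15
position: [0.4571, -0.088, 0.2377]
ee_rot: [-0.002, 0.14, 0.99, -0.0]
contact_force: [0.5, 1.0, -0.4]
gripper_width: 0.379
finger_force: 40.7
```

Call:
apply_moves(
  commands=[
    {"hand": 0.02,"travel": [0,0,0],"angular": [0,0,0]},
    {"hand": 0.02,"travel": [0,0,-0.03],"angular": [0,0,0]},
    {"hand": 0.02,"travel": [0,0,-0.03],"angular": [0,0,0]},
    {"hand": 0.02,"travel": [0,0,-0.02],"angular": [0,0,0]},
    {"hand": 0.02,"travel": [0,0,-0.02],"angular": [0,0,0]},
    {"hand": 0.02,"travel": [0,0,-0.015],"angular": [0,0,0]},
    {"hand": 0.02,"travel": [0,0,-0.015],"angular": [0,0,0]},
    {"hand": 0.02,"travel": [0,0,-0.005],"angular": [0,0,0]},
  ],
)

```text
t: 14.95
position: [0.4592, -0.0832, 0.1038]
ee_rot: [-0.002, 0.136, 0.991, 0.001]
contact_force: [-1.1, 2.1, 14.8]
gripper_width: 0.38
finger_force: 41.9
```

Call:
apply_moves(
  commands=[
    {"hand": 0.02,"travel": [0,0,0],"angular": [0,0,0]},
    {"hand": 0.085,"travel": [0,0,0],"angular": [0,0,0]},
    {"hand": 0.085,"travel": [0,0,0],"angular": [0,0,0]},
    {"hand": 0.085,"travel": [0,0,0],"angular": [0,0,0]},
    {"hand": 0.085,"travel": [0,0,0],"angular": [0,0,0]},
    {"hand": 0.085,"travel": [0,0,0.045],"angular": [0,0,0]},
    {"hand": 0.085,"travel": [0,0,0.045],"angular": [0,0,0]},
    {"hand": 0.085,"travel": [0,0,0.045],"angular": [0,0,0]},
  ],
)

```text
t: 15.75
position: [0.4592, -0.0851, 0.2417]
ee_rot: [-0.0, 0.137, 0.991, 0.0]
contact_force: [0.1, 0.1, 0.2]
gripper_width: 0.998
finger_force: 0.0
```

```bash
python3 look.py; python3 chk.py c5
```

```text
red cap [451, 86, 48, 45, 1634] [0.4451 0.1003 0.1257] [0.035 0.035 0.011] 
red collar [410, 81, 49, 58, 823] [0.4485 0.0948 0.0713] [0.053 0.047 0.011] 
yellow collar [325, 248, 26, 39, 285] [ 0.5942 -0.0285  0.0711] [0.049 0.034 0.01 ] 
green cap [343, 285, 18, 26, 233] [ 0.5957 -0.0305  0.1254] [0.028 0.012 0.01 ] 
blue cap [247, 165, 40, 38, 1183] [ 0.4605 -0.0791  0.1256] [0.034 0.035 0.011] 
blue small [329, 33, 43, 47, 1535] [0.3789 0.0129 0.1119] [0.035 0.033 0.016] 
blue small [422, 205, 41, 36, 1087] [0.5464 0.0696 0.1128] [0.034 0.034 0.014] 
blue collar [234, 148, 52, 47, 674] [ 0.4587 -0.0856  0.0714] [0.045 0.054 0.011] 
pale [419, 94, 19, 29, 203] [0.4459 0.0911 0.0731] [0.026 0.015 0.014]
pale [492, 189, 20, 43, 329] [0.5754 0.1552 0.0711] [0.049 0.025 0.01 ]
pale [238, 320, 77, 28, 1363] [ 0.6693 -0.1257  0.0701] [0.043 0.093 0.008]
pale [169, 341, 35, 14, 266] [ 0.657  -0.2377  0.073 ] [0.009 0.044 0.014]
15.8 [ 0.4632 -0.0866  0.2512] [ 0.007  0.137  0.991 -0.002] 0.9945290227115645 0.0 [ 2.7 -0.4  4.7]
[ 0.46170107 -0.08608998  0.24482872] 0.9959719033508926 [-1.   0.2  0.9]
```

View pics/c5.png

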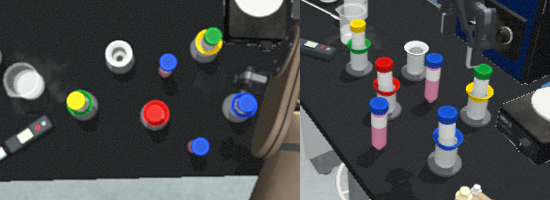

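Blue is seated in the blue stand and red in the red one. Next: green to spare, yellow to the yellow stand, then green to the green stand.

Call:
apply_moves(
  commands=[
    {"hand": 0.085,"travel": [0.0341,0.0166,0],"angular": [0,0,0]},
    {"hand": 0.085,"travel": [0.0341,0.0166,0],"angular": [0,0,0]},
    {"hand": 0.085,"travel": [0.0341,0.0166,0],"angular": [0,0,0]},
    {"hand": 0.085,"travel": [0.0341,0.0166,0],"angular": [0,0,0]},
    {"hand": 0.085,"travel": [0,0,0],"angular": [0,0,0]},
    {"hand": 0.085,"travel": [0,0,0],"angular": [0,0,0]},
    {"hand": 0.085,"travel": [0,0,0],"angular": [0,0,0]},
  ],
)

```text
t: 16.6
position: [0.5948, -0.019, 0.2391]
ee_rot: [-0.001, 0.137, 0.991, -0.0]
contact_force: [-0.6, -0.2, 0.4]
gripper_width: 0.996
finger_force: 0.0
```

```bash
python3 look.py | grep -E "^(green cap|yellow coll|[0-9])"
```

```text
yellow collar [234, 147, 52, 40, 726] [ 0.5929 -0.0189  0.0711] [0.047 0.053 0.01 ] 
green cap [240, 166, 39, 40, 1196] [ 0.5951 -0.0194  0.1256] [0.034 0.034 0.01 ] 
16.65 [ 0.5949 -0.0192  0.2396] [-0.001  0.137  0.991 -0.   ] 0.9928354124712354 0.0 [-0.2  0.4 -0.3]
```

Call:
apply_moves(
  commands=[
    {"hand": 0.085,"travel": [0,0,-0.045],"angular": [0,0,0]},
    {"hand": 0.085,"travel": [0,0,-0.045],"angular": [0,0,0]},
    {"hand": 0.085,"travel": [0,0,-0.03],"angular": [0,0,0]},
    {"hand": 0.085,"travel": [0,0,-0.017],"angular": [0,0,0]},
    {"hand": 0.085,"travel": [0,0,0],"angular": [0,0,0]},
    {"hand": 0.02,"travel": [0,0,0],"angular": [0,0,0]},
    {"hand": 0.02,"travel": [0,0,0],"angular": [0,0,0]},
    {"hand": 0.02,"travel": [0,0,0],"angular": [0,0,0]},
  ],
)

```text
t: 17.45
position: [0.5971, -0.0191, 0.1054]
ee_rot: [0.002, 0.137, 0.991, -0.0]
contact_force: [0.2, -0.5, 0.7]
gripper_width: 0.508
finger_force: 0.0
```

Call:
apply_moves(
  commands=[
    {"hand": 0.02,"travel": [0,0,0],"angular": [0,0,0]},
    {"hand": 0.02,"travel": [0,0,0],"angular": [0,0,0]},
    {"hand": 0.02,"travel": [0,0,0],"angular": [0,0,0]},
    {"hand": 0.02,"travel": [0,0,0.02],"angular": [0,0,0]},
    {"hand": 0.02,"travel": [0,0,0.04],"angular": [0,0,0]},
    {"hand": 0.02,"travel": [0,0,0.04],"angular": [0,0,0]},
    {"hand": 0.02,"travel": [0,0,0.038],"angular": [0,0,0]},
    {"hand": 0.02,"travel": [0,0,0],"angular": [0,0,0]},
  ],
)

```text
t: 18.25
position: [0.599, -0.0191, 0.2483]
ee_rot: [0.006, 0.137, 0.991, -0.0]
contact_force: [0.7, -0.5, 0.5]
gripper_width: 0.383
finger_force: 40.0
```

Call:
apply_moves(
  commands=[
    {"hand": 0.02,"travel": [-0.0032,0.0314,0],"angular": [0,0,0]},
    {"hand": 0.02,"travel": [-0.0032,0.0314,0],"angular": [0,0,0]},
    {"hand": 0.02,"travel": [-0.0032,0.0314,0],"angular": [0,0,0]},
    {"hand": 0.02,"travel": [-0.0032,0.0314,0],"angular": [0,0,0]},
    {"hand": 0.02,"travel": [-0.0032,0.0314,0],"angular": [0,0,0]},
    {"hand": 0.02,"travel": [-0.0032,0.0314,0],"angular": [0,0,0]},
    {"hand": 0.02,"travel": [0,0,0],"angular": [0,0,0]},
    {"hand": 0.02,"travel": [0,0,0],"angular": [0,0,0]},
  ],
)

```text
t: 19.05
position: [0.576, 0.1701, 0.2397]
ee_rot: [-0.001, 0.136, 0.991, -0.001]
contact_force: [-1.0, 0.1, -1.0]
gripper_width: 0.381
finger_force: 40.0
```

Call:
apply_moves(
  commands=[
    {"hand": 0.02,"travel": [0,0,-0.03],"angular": [0,0,0]},
    {"hand": 0.02,"travel": [0,0,-0.03],"angular": [0,0,0]},
    {"hand": 0.02,"travel": [0,0,-0.02],"angular": [0,0,0]},
    {"hand": 0.02,"travel": [0,0,-0.02],"angular": [0,0,0]},
    {"hand": 0.02,"travel": [0,0,-0.015],"angular": [0,0,0]},
    {"hand": 0.02,"travel": [0,0,-0.015],"angular": [0,0,0]},
    {"hand": 0.02,"travel": [0,0,-0.005],"angular": [0,0,0]},
    {"hand": 0.02,"travel": [0,0,0],"angular": [0,0,0]},
  ],
)

```text
t: 19.85
position: [0.577, 0.1694, 0.1061]
ee_rot: [-0.0, 0.137, 0.991, -0.0]
contact_force: [0.3, -0.2, -1.4]
gripper_width: 0.38
finger_force: 40.2
```

Call:
apply_moves(
  commands=[
    {"hand": 0.02,"travel": [0,0,-0.001],"angular": [0,0,0]},
    {"hand": 0.085,"travel": [0,0,0],"angular": [0,0,0]},
    {"hand": 0.085,"travel": [0,0,0],"angular": [0,0,0]},
    {"hand": 0.085,"travel": [0,0,0],"angular": [0,0,0]},
    {"hand": 0.085,"travel": [0,0,0],"angular": [0,0,0]},
    {"hand": 0.085,"travel": [0,0,0.045],"angular": [0,0,0]},
    {"hand": 0.085,"travel": [0,0,0.045],"angular": [0,0,0]},
    {"hand": 0.085,"travel": [0,0,0.045],"angular": [0,0,0]},
  ],
)

```text
t: 20.65
position: [0.5764, 0.1697, 0.2416]
ee_rot: [-0.0, 0.137, 0.991, -0.0]
contact_force: [1.2, -0.2, -0.1]
gripper_width: 0.997
finger_force: 0.0
```

Call:
apply_moves(
  commands=[
    {"hand": 0.085,"travel": [-0.0255,0.0206,0],"angular": [0,0,0]},
    {"hand": 0.085,"travel": [-0.0255,0.0206,0],"angular": [0,0,0]},
    {"hand": 0.085,"travel": [-0.0255,0.0206,0],"angular": [0,0,0]},
    {"hand": 0.085,"travel": [-0.0255,0.0206,0],"angular": [0,0,0]},
    {"hand": 0.085,"travel": [0,0,0],"angular": [0,0,0]},
    {"hand": 0.085,"travel": [0,0,0],"angular": [0,0,0]},
    {"hand": 0.085,"travel": [0,0,0],"angular": [0,0,0]},
  ],
)

```text
t: 21.35
position: [0.4755, 0.2517, 0.2405]
ee_rot: [0.0, 0.137, 0.991, -0.0]
contact_force: [0.8, 0.3, 0.4]
gripper_width: 0.989
finger_force: 0.0
```

```bash
python3 look.py
```

```text
red cap [64, 177, 44, 40, 1312] [0.4448 0.1016 0.1254] [0.034 0.034 0.011] 
red small [94, 179, 16, 31, 85] [0.4471 0.1126 0.1165] [0.029 0.012 0.007] 
red collar [84, 160, 51, 50, 665] [0.4485 0.1    0.0717] [0.053 0.046 0.01 ] 
yellow cap [240, 161, 41, 40, 1227] [0.4726 0.2532 0.1258] [0.034 0.034 0.011] 
yellow collar [58, 303, 25, 10, 106] [ 0.5757 -0.0146  0.0708] [0.014 0.035 0.009] 
green cap [196, 285, 35, 30, 820] [0.5744 0.177  0.1278] [0.034 0.033 0.007] 
green collar [234, 144, 52, 39, 620] [0.4705 0.2526 0.0711] [0.044 0.053 0.01 ] 
blue small [90, 274, 28, 24, 357] [0.537  0.0693 0.1116] [0.016 0.029 0.016] 
pale [0, 128, 22, 29, 257] [0.379  0.0204 0.0731] [0.028 0.016 0.014]
pale [349, 151, 40, 42, 237] [0.5089 0.3615 0.073 ] [0.036 0.046 0.014]
pale [360, 158, 55, 54, 481] [0.5285 0.3738 0.073 ] [0.051 0.055 0.014]
pale [448, 185, 52, 46, 494] [0.5788 0.4602 0.073 ] [0.045 0.05  0.014]
pale [191, 251, 47, 35, 713] [0.574  0.1698 0.073 ] [0.05  0.054 0.014]
21.4 [0.4756 0.2515 0.2404] [ 0.     0.137  0.991 -0.   ] 0.9968935544281928 0.0 [0.4 0.2 0.1]
```

Call:
apply_moves(
  commands=[
    {"hand": 0.085,"travel": [-0.001,0,-0.045],"angular": [0,0,0]},
    {"hand": 0.085,"travel": [0,0,-0.045],"angular": [0,0,0]},
    {"hand": 0.085,"travel": [0,0,-0.03],"angular": [0,0,0]},
    {"hand": 0.085,"travel": [0,0,-0.017],"angular": [0,0,0]},
    {"hand": 0.085,"travel": [0,0,0],"angular": [0,0,0]},
    {"hand": 0.02,"travel": [0,0,0],"angular": [0,0,0]},
    {"hand": 0.02,"travel": [0,0,0],"angular": [0,0,0]},
    {"hand": 0.02,"travel": [0,0,0],"angular": [0,0,0]},
  ],
)

```text
t: 22.2
position: [0.4751, 0.2523, 0.1051]
ee_rot: [0.001, 0.137, 0.991, 0.001]
contact_force: [0.5, -0.1, 0.5]
gripper_width: 0.51
finger_force: 0.0
```

Call:
apply_moves(
  commands=[
    {"hand": 0.02,"travel": [0,0,0],"angular": [0,0,0]},
    {"hand": 0.02,"travel": [0,0,0],"angular": [0,0,0]},
    {"hand": 0.02,"travel": [0,0,0],"angular": [0,0,0]},
    {"hand": 0.02,"travel": [0,0,0.02],"angular": [0,0,0]},
    {"hand": 0.02,"travel": [0,0,0.04],"angular": [0,0,0]},
    {"hand": 0.02,"travel": [0,0,0.04],"angular": [0,0,0]},
    {"hand": 0.02,"travel": [0,0,0.038],"angular": [0,0,0]},
    {"hand": 0.02,"travel": [0,0,0],"angular": [0,0,0]},
  ],
)

```text
t: 23.0
position: [0.4767, 0.2532, 0.2481]
ee_rot: [0.005, 0.137, 0.991, 0.003]
contact_force: [0.5, 0.9, -0.3]
gripper_width: 0.38
finger_force: 40.4
```

Call:
apply_moves(
  commands=[
    {"hand": 0.02,"travel": [0.0151,-0.0339,0],"angular": [0,0,0]},
    {"hand": 0.02,"travel": [0.0151,-0.0339,0],"angular": [0,0,0]},
    {"hand": 0.02,"travel": [0.0151,-0.0339,0],"angular": [0,0,0]},
    {"hand": 0.02,"travel": [0.0151,-0.0339,0],"angular": [0,0,0]},
    {"hand": 0.02,"travel": [0.0151,-0.0339,0],"angular": [0,0,0]},
    {"hand": 0.02,"travel": [0.0151,-0.0339,0],"angular": [0,0,0]},
    {"hand": 0.02,"travel": [0.0151,-0.0339,0],"angular": [0,0,0]},
    {"hand": 0.02,"travel": [0.0151,-0.0339,0],"angular": [0,0,0]},
  ],
)

```text
t: 23.8
position: [0.5943, -0.0204, 0.2395]
ee_rot: [-0.001, 0.137, 0.991, 0.0]
contact_force: [-0.4, 0.4, -0.2]
gripper_width: 0.377
finger_force: 40.4
```

Call:
apply_moves(
  commands=[
    {"hand": 0.02,"travel": [0,0,0],"angular": [0,0,0]},
    {"hand": 0.02,"travel": [0,0,0],"angular": [0,0,0]},
    {"hand": 0.02,"travel": [0,0,0],"angular": [0,0,0]},
  ],
)

```text
t: 24.1
position: [0.5938, -0.0182, 0.2402]
ee_rot: [-0.001, 0.137, 0.991, 0.0]
contact_force: [-0.0, -0.4, -1.0]
gripper_width: 0.386
finger_force: 40.4
```

Call:
apply_moves(
  commands=[
    {"hand": 0.02,"travel": [0.001,0,-0.03],"angular": [0,0,0]},
    {"hand": 0.02,"travel": [0,0,-0.03],"angular": [0,0,0]},
    {"hand": 0.02,"travel": [0,0,-0.02],"angular": [0,0,0]},
    {"hand": 0.02,"travel": [0,0,-0.02],"angular": [0,0,0]},
    {"hand": 0.02,"travel": [0,0,-0.015],"angular": [0,0,0]},
    {"hand": 0.02,"travel": [0,0,-0.015],"angular": [0,0,0]},
    {"hand": 0.02,"travel": [0,0,-0.005],"angular": [0,0,0]},
    {"hand": 0.02,"travel": [0,0,0],"angular": [0,0,0]},
  ],
)

```text
t: 24.9
position: [0.5956, -0.0189, 0.1061]
ee_rot: [-0.0, 0.137, 0.991, 0.0]
contact_force: [1.0, -0.7, -0.5]
gripper_width: 0.385
finger_force: 40.5
```

Call:
apply_moves(
  commands=[
    {"hand": 0.02,"travel": [0,0,-0.001],"angular": [0,0,0]},
    {"hand": 0.085,"travel": [0,0,0],"angular": [0,0,0]},
    {"hand": 0.085,"travel": [0,0,0],"angular": [0,0,0]},
    {"hand": 0.085,"travel": [0,0,0],"angular": [0,0,0]},
    {"hand": 0.085,"travel": [0,0,0],"angular": [0,0,0]},
    {"hand": 0.085,"travel": [0,0,0.045],"angular": [0,0,0]},
    {"hand": 0.085,"travel": [0,0,0.045],"angular": [0,0,0]},
    {"hand": 0.085,"travel": [0,0,0.045],"angular": [0,0,0]},
  ],
)

```text
t: 25.7
position: [0.5952, -0.0191, 0.2416]
ee_rot: [-0.0, 0.137, 0.991, 0.0]
contact_force: [0.6, -0.4, 0.4]
gripper_width: 0.997
finger_force: 0.0
```

Call:
apply_moves(
  commands=[
    {"hand": 0.085,"travel": [-0.0035,0.0322,0],"angular": [0,0,0]},
    {"hand": 0.085,"travel": [-0.0035,0.0322,0],"angular": [0,0,0]},
    {"hand": 0.085,"travel": [-0.0035,0.0322,0],"angular": [0,0,0]},
    {"hand": 0.085,"travel": [-0.0035,0.0322,0],"angular": [0,0,0]},
    {"hand": 0.085,"travel": [-0.0035,0.0322,0],"angular": [0,0,0]},
    {"hand": 0.085,"travel": [-0.0035,0.0322,0],"angular": [0,0,0]},
    {"hand": 0.085,"travel": [0,0,0],"angular": [0,0,0]},
    {"hand": 0.085,"travel": [0,0,0],"angular": [0,0,0]},
  ],
)

```text
t: 26.5
position: [0.5745, 0.1745, 0.2403]
ee_rot: [0.0, 0.136, 0.991, -0.0]
contact_force: [-0.2, -0.9, -1.0]
gripper_width: 0.992
finger_force: 0.0
```

```bash
python3 look.py
```

```text
red cap [97, 29, 50, 50, 1839] [0.4453 0.1014 0.1259] [0.035 0.034 0.012] 
red collar [117, 34, 53, 62, 913] [0.4489 0.096  0.0717] [0.053 0.053 0.011] 
yellow cap [43, 234, 42, 37, 1157] [ 0.5887 -0.0197  0.1255] [0.034 0.035 0.011] 
yellow small [57, 232, 30, 27, 130] [ 0.5876 -0.0122  0.1157] [0.032 0.019 0.008] 
yellow collar [70, 212, 50, 45, 594] [ 0.5955 -0.0166  0.071 ] [0.054 0.05  0.01 ] 
green cap [241, 162, 38, 39, 1133] [0.5714 0.1754 0.1271] [0.034 0.031 0.008] 
green collar [284, 11, 58, 64, 1625] [0.4736 0.2529 0.0716] [0.053 0.053 0.011] 
blue cap [325, 322, 42, 21, 488] [0.7464 0.2181 0.1285] [0.004 0.042 0.017] 
blue small [0, 0, 19, 27, 429] [0.3896 0.0194 0.1112] [0.014 0.024 0.017] EDGE
blue small [120, 162, 43, 40, 1239] [0.5467 0.0712 0.1121] [0.035 0.034 0.016] 
blue small [287, 302, 18, 11, 124] [0.7199 0.1731 0.1073] [0.003 0.019 0.012] 
blue small [322, 309, 44, 21, 553] [0.7463 0.2183 0.11  ] [0.004 0.042 0.02 ] 
blue collar [317, 290, 37, 15, 280] [0.7466 0.2182 0.073 ] [0.003 0.042 0.014] 
pale [23, 0, 22, 30, 284] [0.3825 0.0182 0.073 ] [0.022 0.021 0.014]
pale [444, 25, 43, 72, 774] [0.5233 0.3844 0.073 ] [0.06  0.035 0.014]
pale [410, 31, 23, 67, 400] [0.5214 0.35   0.073 ] [0.058 0.024 0.014]
pale [230, 147, 52, 48, 743] [0.5719 0.1698 0.0723] [0.045 0.053 0.012]
pale [5, 293, 76, 34, 867] [ 0.6651 -0.129   0.0701] [0.034 0.096 0.008]
26.55 [0.5747 0.1737 0.2403] [ 0.     0.137  0.991 -0.   ] 0.9967800008804304 0.0 [ 0.5  0.7 -0.1]
```

Call:
apply_moves(
  commands=[
    {"hand": 0.085,"travel": [-0.002,0,-0.045],"angular": [0,0,0]},
    {"hand": 0.085,"travel": [0,0,-0.045],"angular": [0,0,0]},
    {"hand": 0.085,"travel": [0,0,-0.03],"angular": [0,0,0]},
    {"hand": 0.085,"travel": [0,0,-0.017],"angular": [0,0,0]},
    {"hand": 0.085,"travel": [0,0,0],"angular": [0,0,0]},
    {"hand": 0.02,"travel": [0,0,0],"angular": [0,0,0]},
    {"hand": 0.02,"travel": [0,0,0],"angular": [0,0,0]},
    {"hand": 0.02,"travel": [0,0,0],"angular": [0,0,0]},
  ],
)

```text
t: 27.35
position: [0.574, 0.1739, 0.1054]
ee_rot: [0.002, 0.137, 0.991, 0.0]
contact_force: [-1.1, -0.2, 0.0]
gripper_width: 0.51
finger_force: 0.0
```

Call:
apply_moves(
  commands=[
    {"hand": 0.02,"travel": [0,0,0],"angular": [0,0,0]},
    {"hand": 0.02,"travel": [0,0,0],"angular": [0,0,0]},
    {"hand": 0.02,"travel": [0,0,0],"angular": [0,0,0]},
    {"hand": 0.02,"travel": [0,0,0.02],"angular": [0,0,0]},
    {"hand": 0.02,"travel": [0,0,0.04],"angular": [0,0,0]},
    {"hand": 0.02,"travel": [0,0,0.04],"angular": [0,0,0]},
    {"hand": 0.02,"travel": [0,0,0.038],"angular": [0,0,0]},
    {"hand": 0.02,"travel": [0,0,0],"angular": [0,0,0]},
  ],
)

```text
t: 28.15
position: [0.5756, 0.1749, 0.2485]
ee_rot: [0.006, 0.137, 0.991, 0.002]
contact_force: [1.3, -0.4, 0.5]
gripper_width: 0.382
finger_force: 40.4
```

Call:
apply_moves(
  commands=[
    {"hand": 0.02,"travel": [-0.0251,0.0195,0],"angular": [0,0,0]},
    {"hand": 0.02,"travel": [-0.0251,0.0195,0],"angular": [0,0,0]},
    {"hand": 0.02,"travel": [-0.0251,0.0195,0],"angular": [0,0,0]},
    {"hand": 0.02,"travel": [-0.0251,0.0195,0],"angular": [0,0,0]},
    {"hand": 0.02,"travel": [0,0,0],"angular": [0,0,0]},
    {"hand": 0.02,"travel": [0,0,0],"angular": [0,0,0]},
    {"hand": 0.02,"travel": [0,0,0],"angular": [0,0,0]},
  ],
)

```text
t: 28.85
position: [0.4725, 0.2517, 0.2406]
ee_rot: [-0.0, 0.137, 0.991, -0.0]
contact_force: [0.7, -0.2, -0.9]
gripper_width: 0.381
finger_force: 40.3
```

Call:
apply_moves(
  commands=[
    {"hand": 0.02,"travel": [0,0,-0.03],"angular": [0,0,0]},
    {"hand": 0.02,"travel": [0,0,-0.03],"angular": [0,0,0]},
    {"hand": 0.02,"travel": [0,0,-0.02],"angular": [0,0,0]},
    {"hand": 0.02,"travel": [0,0,-0.02],"angular": [0,0,0]},
    {"hand": 0.02,"travel": [0,0,-0.015],"angular": [0,0,0]},
    {"hand": 0.02,"travel": [0,0,-0.015],"angular": [0,0,0]},
    {"hand": 0.02,"travel": [0,0,-0.004],"angular": [0,0,0]},
    {"hand": 0.02,"travel": [0,0,0],"angular": [0,0,0]},
  ],
)

```text
t: 29.65
position: [0.4726, 0.2528, 0.1063]
ee_rot: [-0.0, 0.138, 0.99, 0.002]
contact_force: [-0.3, 5.0, -3.6]
gripper_width: 0.386
finger_force: 40.2
```

Small side force (5 N), within tolerance. Releasing and retreating clear.

Call:
apply_moves(
  commands=[
    {"hand": 0.02,"travel": [0,0,-0.002],"angular": [0,0,0]},
    {"hand": 0.085,"travel": [0,0,0],"angular": [0,0,0]},
    {"hand": 0.085,"travel": [0,0,0],"angular": [0,0,0]},
    {"hand": 0.085,"travel": [0,0,0],"angular": [0,0,0]},
    {"hand": 0.085,"travel": [0,0,0],"angular": [0,0,0]},
    {"hand": 0.085,"travel": [0,0,0.045],"angular": [0,0,0]},
    {"hand": 0.085,"travel": [0,0,0.045],"angular": [0,0,0]},
    {"hand": 0.085,"travel": [0,0,0.045],"angular": [0,0,0]},
  ],
)

```text
t: 30.45
position: [0.4718, 0.2516, 0.2414]
ee_rot: [-0.0, 0.137, 0.991, -0.001]
contact_force: [1.1, -0.3, 0.6]
gripper_width: 0.993
finger_force: 0.0
```

```bash
python3 look.py | grep green; python3 chk.py c6; python3 - <<'E'
from m import *
for n in ("top","scene"):
    im,d,c=shot(n); P=cloud(d,c)
    for k,m in masks(im).items():
        r={}
        for nm,lo,hi in (("cap",.124,.140),("collar",.066,.080)):
            mm=(m&(d>0)&(P[...,2]>lo)&(P[...,2]<hi)&(P[...,0]<.65)&(abs(P[...,1])<.3)).astype(np.uint8)
            N,L,st,_=cv2.connectedComponentsWithStats(mm)
            if N>1:
                q=P[L==1+st[1:,4].argmax()]; r[nm]=((q.max(0)+q.min(0))/2).round(4).tolist()+[q[:,2].max().round(4)]
        print(n,k,r)
E
```

```text
green cap [245, 162, 41, 38, 1174] [0.4694 0.2575 0.1265] [0.034 0.034 0.009] 
green collar [235, 148, 52, 47, 607] [0.4718 0.2524 0.0712] [0.046 0.053 0.01 ] 
[0.47436873 0.25253147 0.24494434] 0.9958788329138318 [-0.   0.4 -0.1]
top red {'cap': [0.4478, 0.1001, 0.129, np.float64(0.1334)], 'collar': [0.4518, 0.0958, 0.0724, np.float64(0.0785)]}
top yellow {'cap': [0.5918, -0.0207, 0.1283, np.float64(0.1326)], 'collar': [0.5988, -0.0189, 0.072, np.float64(0.0779)]}
top green {'cap': [0.4641, 0.2613, 0.1282, np.float64(0.1319)], 'collar': [0.459, 0.2691, 0.0726, np.float64(0.0727)]}
top blue {'cap': [0.4591, -0.08, 0.1293, np.float64(0.1346)], 'collar': [0.4641, -0.0857, 0.072, np.float64(0.0777)]}
scene red {'cap': [0.4437, 0.0993, 0.1278, np.float64(0.1316)], 'collar': [0.4473, 0.094, 0.0718, np.float64(0.0773)]}
scene yellow {'cap': [0.5878, -0.0226, 0.1281, np.float64(0.1321)], 'collar': [0.5951, -0.0204, 0.0728, np.float64(0.0796)]}
scene green {'cap': [0.4673, 0.2535, 0.1283, np.float64(0.1326)], 'collar': [0.4725, 0.2476, 0.0719, np.float64(0.0776)]}
scene blue {'cap': [0.4552, -0.0816, 0.1281, np.float64(0.1321)], 'collar': [0.4604, -0.0872, 0.0717, np.float64(0.0773)]}
```

View pics/c6.png

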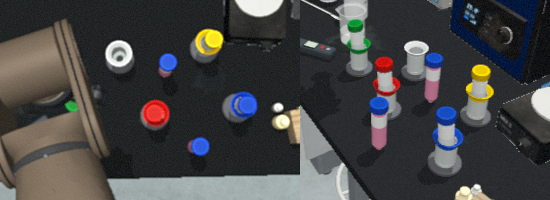

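All four tubes stand at seated cap height in collars of their own colour. Each cap is at most 8 mm off its axis, which is within the allowed lean. The spare stand at (119,57) is empty and the gripper is clear.

```bash
python3 -c "
from bench import bot
print(bot.hand_in())"
```

```text
the job is handed in; nothing more can be done
None
```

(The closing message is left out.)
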